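Refit the washed tube rotor on its keyed spindle

ROBOT

A 7-joint arm with a two-finger parallel gripper is mounted at the origin on a cart in front of the work surface, level with it; the furniture and walls round the work are solid. World frame = base frame: x ahead of the robot, y to its left, z up, the work surface at z = 0. Lengths are in mm, angles in rad, forces in N, time in s.
With the tool pointing down it reaches from about 425 to 875 mm from the base axis. Payload 4.7 kg.
Tool frame: the origin (TCP) lies between the finger pads; the fingertips stand 17 mm ahead of it and the grasp point (between the pads) lies 2 mm behind it; x points along the fingers, z is the direction in which the jaws open and shut, and the axes are right-handed (so a half turn about x gives the same grasp; the last joint's range is limited). The gripper opens to 85 mm and grips with 20 to 120 N. Pads are 22 mm wide; open, the fingers measure 114 mm over their backs; the gripper's body (76 mm by 85 mm) begins 54 mm behind the grasp point. The pads swing forward as they close: fully open they stand 13 mm farther back than shut.
Start: joints at [0.014, 0.321, -0.07, 1.45, 0.023, 1.371, -0.057], TCP at [650.018, -0.024, 248.349] pointing down, gripper open.
Joint ranges: [-2.86, 2.86], [-0.3, 2.09], [-1.38, 1.24], [0.06, 2.45], [-1.56, 4.7], [0.09, 2.05], [-2.69, 2.69]. Speed limits (rad/s): [2.57, 2.57, 3.14, 3.14, 3.14, 3.14, 3.14].

INTERFACE

Orientations are given as a unit quaternion [w, x, y, z].
In Python, from station import read_state, vision, ticket gives the robot as it stands.
- The arm moves only by the tool jog_arm, never from a script. Its argument "steps" is a list of rows, each an object of numbers: "dx", "dy", "dz": the shift along the tool's x, y, z in units of 40 mm (1.0 is 40 mm); "rx", "ry", "rz": the turn, a rotation vector about the tool's x, y, z in degrees. A call has exactly 10 rows; each row shifts and turns the commanded pose from where the row before left it, along the tool's axes as they then stand; what a row does not reach is not made up. A row lasts 1/10 s, in which the tool goes at most 50 mm and 8.59 degrees, less where a joint would pass 70% of its speed; a pose out of reach is approached as far as the arm can. A call is refused whole if a number of a shift passes 1 or a number of a turn 8.59, either way. A call with a gripper value outside its range is refused whole. "grip" is the finger opening in mm, from 0 to 85.4, set as the call begins (left out, the last holds). The fingers move at their own pace and stop on an object; "squeeze" is the grip in N (left out, the last holds). Time passes only in rows, so rows that do not move let the fingers close, or fill a call up. It gives the time, the measured TCP pose, the force and the opening at its end, in the units of the state.
- read_state(): the state, without advancing time (a new reading comes with each control period).
- vision.capture(name): name is "scene" or "side" or "wrist"; returns a dict with "pixels" (420x560x3 uint8, blue, green, red), "fovy" (degrees; the focal length in pixels is half the picture's height over the tangent of half this angle, whatever the lens; pixels are square), "cx", "cy" (the principal point, pixels), "k1" (the pictures are not rectified: a ray, as slopes to the right and down, at radius r is drawn at 1 + k1 r^2 times it, then the intrinsics apply), "xyz" and "orientation" of the camera in the world; the wrist camera has in their place "T_tool_cam" (4x4, takes a point from camera to tool coordinates, whose origin is the TCP and whose axes are the tool frame's). Camera axes: x right, y up, looking along -z (the intrinsics and any distortion apply to the point x, -y, -z); pixel columns grow to the right and rows downward; lengths in mm; the calibration is good to about 2 mm. A picture is of the moment at which its call begins: read the wrist's pose just before it. There is no depth.
- ticket.finish_job(): hands the job in, once; it reports no verdict.
The state is a dict: "time_s": time; "joint_pos": joint angles; "qd": joint speeds; "effort": joint torques, N m; "position": TCP position; "orientation": TCP orientation; "contact_force": force on the tool from outside, world axes, zero at the start; "torque": the same for the moment, N m; "opening": finger opening in mm.
Only numpy, scipy, OpenCV 4.12 (cv2) and the standard library are available. Lean on these libraries where they do the work, as an engineer would, in place of code of your own. Each camera call takes 0.05 s, during which the arm holds its last target. There are 200 camera calls.

TASK

The rotors of the little tube spinner have been washed beside the sink. Take the eight-toothed rotor by its collar, turn it so that the slot in its collar matches the key on the spinner's spindle, and slide it down fully home before letting go. Leave the four-armed rotor where it lies.

Things in the scene. Friction and masses are not known exactly. Their poses are not given: they have to be found in the camera images.
- rotor: Aluminium rotor to fit, lying flat, like a cog: plate 92 mm across, 10 mm thick, eight teeth; on it an upright round collar, 46 mm outside, 34 mm bore right through, top 46 mm above the underside, cut by one key slot on the rotor's -x side. Origin: centre of the underside; z up along the bore. 0.1 to 0.2 kg. Grip the collar above the plate, fingers on its +y and -y sides, clear of the slot.
- rotor_slot (a point): Key slot, at the collar's top edge: 20 mm from the bore axis on the rotor's -x side, 46 mm above its underside. The slot runs through the collar wall over its full height, 14 mm wide at the bore, 19 mm outside.
- cross_rotor: The rotor to leave alone: the same aluminium, collar and 92 mm span, but with four arms like a cross instead of eight teeth, and a plain round bore without a slot. Origin: centre of the underside.
- spinner: Tube spinner, fixed to the worktop: round white housing 136 mm across, 42 mm high, with a nose with a dial on its -x side. On top a steel flange 56 mm across, upper face 48 mm above the origin, and an upright tapered steel spindle with one key on the -x side (above the nose). Origin: centre of the underside, on the spindle axis; z up. Fitted, the rotor's axes are parallel to the spinner's.
- seat (a point): Centre of the flange's upper face; the rotor's origin lies here when home. Axes as the spinner's. The spindle rises from here: 29 mm thick up to 14 mm, then narrowing to 14 mm at its tip, 44 mm above the flange. It does not turn. Between rotors and spinner lies the sink, with a wall tap reaching over its back half (to about x = 0.73): carry across near its front.
- key (a point): Top of the spindle's key, 20 mm from the axis on the spinner's -x side, 34 mm above the flange; the rotor's slot comes over it. The key stands out to 21 mm from the axis, is 8 mm wide up to 14 mm above the flange and narrows to 3 mm at its top.
Mind the look-alikes: they are no part of the job. Leave any purple look-alike of the rotor alone.

How it is judged (in metres and radians):
On the way:
1. the rotor is on the spindle, slot over key, less than 20 mm above the flange, while the fingers still hold it (z of rotor in the frame of seat below 0.02 m and horizontal distance between rotor and seat below 0.012 m and horizontal distance between rotor_slot and key below 0.012 m and contact force between the fingers and rotor above 0.3 N), for 0.05 s.
At the end, for the whole second after the job is handed in: The eight-toothed rotor sits upright (within 8 degrees) and still on the spinner's flange, its underside within 7 mm of the flange, its axis within 12 mm of the spindle's and its slot within 12 mm of the key; the four-armed rotor is within 30 mm of where it started (z of rotor in the frame of seat between -0.005 and 0.007 m and horizontal distance between rotor and seat below 0.012 m and horizontal distance between rotor_slot and key below 0.012 m and angle between rotor's own z axis and vertical below 0.14 rad and linear speed of rotor below 0.03 m/s and distance of cross_rotor from where it was at the start of the episode below 0.03 m); the robot touches nothing.
It fails at once if the four-armed rotor is moved by more than 30 mm (distance of cross_rotor from where it was at the start of the episode above 0.03 m).
It also fails if it takes over 45 s, if anything falls off the work surface, if the arm or the gripper's body presses on something with over 40 N, if the wrist force passes 120 N, or if a joint passes its speed limit or range.

## Working session

There is one attempt and no reset: what is moved stays moved. The work goes in short steps, Python scripts to look and compute and a tool call to move; the robot and the scene stay as the last step left them, time stands still between calls to the robot, and variables do not carry over. Pictures are saved under pics/ and viewed, about 8 in all and at most 12, crops included, and the job is handed in when it is done.

Besides the shell and the picture viewer there is one more tool, called after "Emit:" as name([rows], argument=value, ...), one row to a line, values as JSON. jog_arm: Moves the arm, as the interface text tells. Its arguments: {"type":"object","properties":{"steps":{"type":"array"},"grip":{"type":"number"},"squeeze":{"type":"number"}},"required":["steps"]}

```bash
mkdir -p pics; ls
cat > h.py <<'E'
import numpy as np, cv2
from scipy.spatial.transform import Rotation as R
from station import read_state, vision, ticket
def q2R(q): return R.from_quat([q[1],q[2],q[3],q[0]]).as_matrix()
def cap(name):
    s=read_state(); c=vision.capture(name)
    if 'T_tool_cam' in c:
        T=np.array(c['T_tool_cam']); Rt=q2R(s['orientation'])
        c['R']=Rt@T[:3,:3]; c['p']=Rt@T[:3,3]+np.array(s['position'])
    else:
        c['R']=q2R(c['orientation']); c['p']=np.array(c['xyz'],float)
    c['pixels']=np.array(c['pixels']); c['f']=c['pixels'].shape[0]/2/np.tan(np.radians(c['fovy'])/2)
    return c
def K(c): return np.array([[c['f'],0,c['cx']],[0,c['f'],c['cy']],[0,0,1.]])
def ray(c,uv):
    n=cv2.undistortPoints(np.array(uv,float).reshape(-1,1,2),K(c),np.array([c['k1'],0,0,0.]))[:,0]
    return np.c_[n[:,0],-n[:,1],-np.ones(len(n))]@c['R'].T
def onz(c,uv,z):
    d=ray(c,uv); return c['p']+d*((z-c['p'][2])/d[:,2])[:,None]
def proj(c,P):
    q=(np.atleast_2d(P)-c['p'])@c['R']; q=q*[1,-1,-1]
    return cv2.projectPoints(q,np.zeros(3),np.zeros(3),K(c),np.array([c['k1'],0,0,0.]))[0][:,0]
E
python3 - <<'E'
from h import *
import pickle
print(read_state())
d={}
for n in ['scene','side','wrist']:
    c=cap(n); d[n]=c; print(n,{k:v for k,v in c.items() if k!='pixels'}); cv2.imwrite(f'pics/{n}0.png',c['pixels'])
pickle.dump(d,open('d0.pkl','wb'))
E
```

```text
pics
{'time_s': 0.0, 'joint_pos': array([ 0.01411339,  0.32182111, -0.07008578,  1.45169269,  0.02259217,
        1.37074448, -0.0569265 ]), 'qd': array([-5.37059410e-05, -3.76883025e-04,  1.97693892e-03, -6.86522763e-04,
       -1.75876465e-03,  3.85075829e-04, -2.69173102e-04]), 'effort': array([-1.25131752e-03, -4.93579853e+01, -3.82724963e-01, -3.14334905e+01,
        1.30020955e-02,  1.12603378e-02,  4.26072404e-06]), 'position': array([ 6.49504351e+02, -5.22253192e-02,  2.47215785e+02]), 'orientation': array([ 7.06443000e-01, -2.79421791e-05,  7.07769938e-01, -3.46539332e-05]), 'contact_force': array([ 0.19488295,  0.23419417, -0.54577987]), 'torque': array([ 0.0424203 , -0.04539851, -0.00190285]), 'opening': 85.48702908479174}
scene {'fovy': 42.60070539275426, 'cx': 277.09059713670706, 'cy': 213.83633986417263, 'k1': -0.1749800407858276, 'xyz': array([-669.40840112,  735.87901244,  872.90605413]), 'orientation': array([-0.38219256, -0.22764315,  0.46101844,  0.76783425]), 'R': array([[-0.60421489,  0.37702569, -0.70198005],
       [-0.79681645, -0.28278169,  0.53396447],
     
[... 689 characters left out ...]
9941935344, 'cy': 213.83002853851215, 'k1': -0.07065303028641405, 'T_tool_cam': array([[-2.45326846e-04,  2.74296459e-01, -9.61645149e-01,
        -1.25930375e+02],
       [ 5.29499497e-04,  9.61645079e-01,  2.74296304e-01,
         6.99419484e+01],
       [ 9.99999830e-01, -4.41898376e-04, -3.81157191e-04,
         4.09548026e-01],
       [ 0.00000000e+00,  0.00000000e+00,  0.00000000e+00,
         1.00000000e+00]]), 'R': array([[ 9.99998768e-01, -8.91981843e-04,  1.29170903e-03],
       [ 5.03350428e-04,  9.61624956e-01,  2.74366892e-01],
       [-1.48686992e-03, -2.74365904e-01,  9.61624220e-01]]), 'p': array([650.17107055,  69.89041962, 373.26348284]), 'f': np.float64(371.0716178269168)}
```

View images.

View pics/scene0.png

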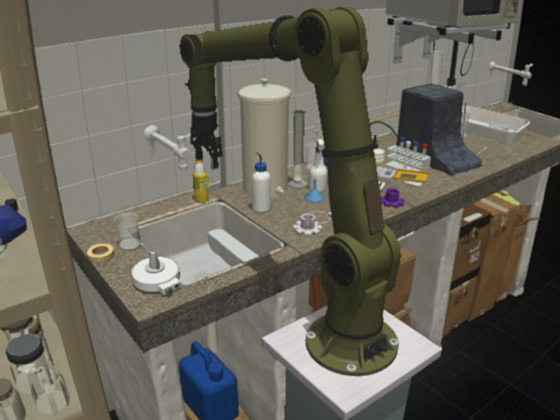

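View pics/side0.png

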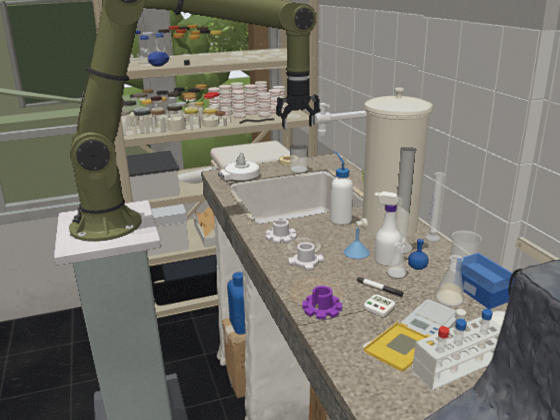

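Scene: spinner (156,270), silver rotor (307,224), purple one (393,198). Side: candidates are silver (281,230), silver (306,254) and purple (322,302); the spinner is at (241,168). A close crop will separate the silver pair.

Run:
```python
from h import *
import pickle
d=pickle.load(open('d0.pkl','rb'))
a=cv2.resize(d['side']['pixels'][210:280,250:340],None,fx=6,fy=6,interpolation=2)
b=cv2.resize(d['scene']['pixels'][245:300,125:190],None,fx=4,fy=4,interpolation=2)
o=np.zeros((420,800,3),np.uint8);o[:,:540]=a;o[:220,540:800]=b
cv2.imwrite('pics/crop.png',o)
for uv in [(281,233),(306,257),(322,305),(241,170)]: print(uv,onz(d['side'],[uv],10).round())
for uv in [(307,228),(156,275)]: print(uv,onz(d['scene'],[uv],10).round())
```

```text
(281, 233) [[ 487. -274.   10.]]
(306, 257) [[ 502. -431.   10.]]
(322, 305) [[ 454. -648.   10.]]
(241, 170) [[521. 291.  10.]]
(307, 228) [[ 480. -261.   10.]]
(156, 275) [[529. 254.  10.]]
```

View pics/crop.png

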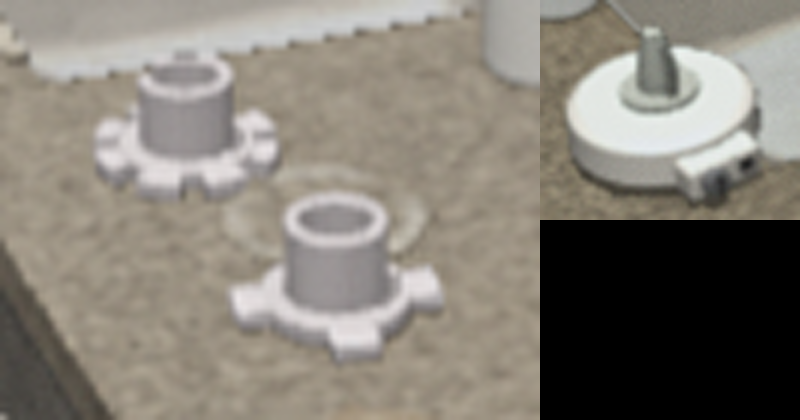

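Candidates in the side view: eight-toothed silver at (281,233), which is the one I want, about (485,-268). Four-armed cross at (306,257), about (500,-431), leave. Purple at (322,305), leave. The slot seems to face +y, and the spinner's nose faces about -x. I'll go over the rotor for a wrist view, moving back in x first to clear the bottle.

Emit:
jog_arm([
  {"dz": -0.8},
  {"dz": -1},
  {"dz": -1},
  {"dz": -0.8, "dy": -0.5},
  {"dz": -0.5, "dy": -1},
  {"dy": -1},
  {"dy": -1},
  {"dy": -1},
  {"dy": -1},
  {"dy": -1},
], grip=85)

```text
invalid input at $.steps[0]: expected keys dx, dy, dz, rx, ry, rz
```

Run:
```python
from h import *
import pickle
s=read_state();print(s['time_s'],s['position'],s['orientation'])
c=cap('wrist');pickle.dump(c,open('w1.pkl','wb'));cv2.imwrite('pics/w1.png',c['pixels'])
```

```text
0.15 [ 6.49604129e+02 -4.76805988e-02  2.47470915e+02] [ 7.06573090e-01 -2.96093981e-05  7.07640068e-01 -2.76508722e-05]
```

View pics/w1.png

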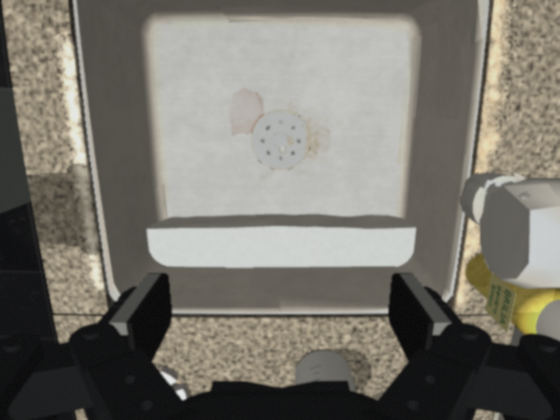

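The call was refused because every key is required, so this view is from the start pose: the sink, with the fingers at the bottom and the rotor edge at (175,380). Moving now with full rows.

Emit:
jog_arm([
  {"dx": 0, "dy": 0, "dz": -0.8, "rx": 0, "ry": 0, "rz": 0},
  {"dx": 0, "dy": 0, "dz": -1, "rx": 0, "ry": 0, "rz": 0},
  {"dx": 0, "dy": 0, "dz": -1, "rx": 0, "ry": 0, "rz": 0},
  {"dx": 0, "dy": -0.5, "dz": -0.8, "rx": 0, "ry": 0, "rz": 0},
  {"dx": 0, "dy": -0.9, "dz": -0.5, "rx": 0, "ry": 0, "rz": 0},
  {"dx": 0, "dy": -1, "dz": 0, "rx": 0, "ry": 0, "rz": 0},
  {"dx": 0, "dy": -1, "dz": 0, "rx": 0, "ry": 0, "rz": 0},
  {"dx": 0, "dy": -1, "dz": 0, "rx": 0, "ry": 0, "rz": 0},
  {"dx": 0, "dy": -1, "dz": 0, "rx": 0, "ry": 0, "rz": 0},
  {"dx": 0, "dy": -1, "dz": 0, "rx": 0, "ry": 0, "rz": 0},
], grip=85)

```text
time_s: 1.2
position: [485.7, -257.5, 248.4]
orientation: [0.707, -0.0, 0.707, 0.0]
contact_force: [-0.4, -0.2, 0.4]
opening: 85.3
```

Run:
```python
from h import *
import pickle
s=read_state();print(s['time_s'],s['position'],s['orientation'])
c=cap('wrist');pickle.dump(c,open('w1.pkl','wb'));cv2.imwrite('pics/w2.png',c['pixels'])
```

```text
1.2 [ 485.70351677 -257.53091806  248.41257449] [ 7.07221589e-01 -8.68113885e-05  7.06991949e-01  2.79017136e-05]
```

View pics/w2.png

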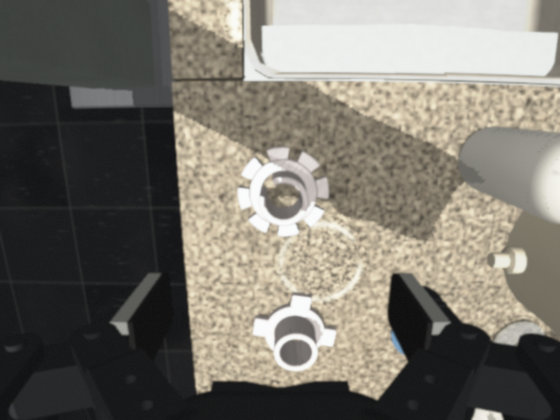

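The eight-toothed rotor is centred near (284,192) and the cross near (295,335). The slot is too small to make out here, so I'll crop and unwrap.

Run:
```python
from h import *
import pickle
c=pickle.load(open('w1.pkl','rb')); 
print(onz(c,[(284,192)],46),onz(c,[(284,192)],10),onz(c,[(299,330)],10),onz(c,[(296,351)],46))
a=c['pixels'][135:250,225:345]
a=cv2.resize(a,None,fx=5,fy=5,interpolation=cv2.INTER_CUBIC)
cv2.imwrite('pics/c2.png',a)
```

```text
[[ 490.16458669 -260.70985085   46.        ]] [[ 490.61445077 -268.72828685   10.        ]] [[ 508.21426274 -428.0540107    10.        ]] [[ 503.34167993 -429.64280344   46.        ]]
```

View pics/c2.png

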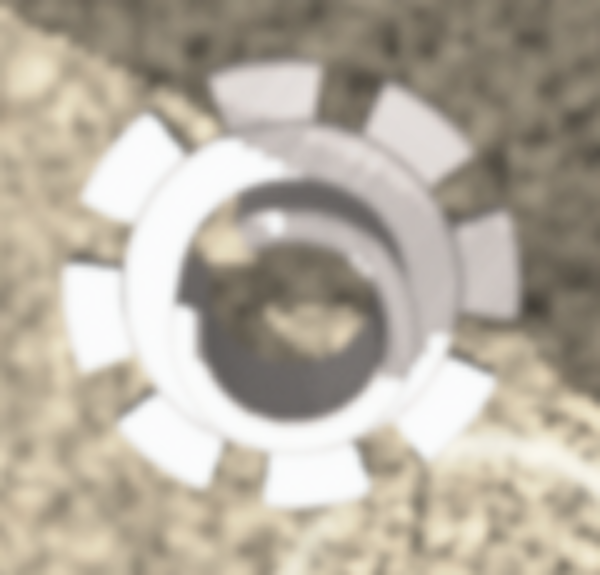

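The slot is the gap in the collar ring at upper left, with ends near crop (185,305) and (250,235), at about 143° in the world. It lines up with the upper-left tooth. I'll fit centre and yaw from the tooth corners and check them against the collar ring.

Run:
```python
from h import *
import pickle
from scipy.optimize import least_squares
c=pickle.load(open('w1.pkl','rb'))
f=lambda p:(np.array(p,float)+.5)/5-.5+[225,135]
co=f([(212,78),(322,65),(388,85),(472,150),(508,212),(520,317),(495,378),(428,460),(365,497),(265,503),(210,488),(120,428),(72,368),(63,265),(83,200),(152,115)])
P=onz(c,co,10)[:,:2]
r=least_squares(lambda q:np.hypot(*(P-q[:2]).T)-q[2],[490,-266,46]).x
print('centre,radius',r)
a=np.degrees(np.arctan2(*(P-r[:2]).T[::-1])).reshape(8,2)
z=np.exp(1j*np.radians(a)).sum(1);t=np.degrees(np.angle(z))
print('teeth',t.round(1),'phase',np.degrees(np.angle(np.exp(8j*np.radians(t)).mean()))/8)
print('collar centre',onz(c,f([(291,322)]),46))
e=onz(c,f([(185,305),(250,235)]),46)[:,:2]-r[:2];print('slot ends',np.degrees(np.arctan2(e[:,1],e[:,0])),np.hypot(*e.T))
```

```text
centre,radius [ 489.50373994 -269.75740383   45.67041905]
teeth [  96.4   52.3    7.2  -37.4  -83.7 -126.4 -173.7  141.7] phase 7.063672637272398
collar centre [[ 489.09727643 -267.22721663   46.        ]]
slot ends [163.84190202 112.79762551] [20.46717853 20.18062398]
```

Centre is about (489.3,-268.5). The slot is at 142° from the teeth and 138° from the ring ends, which agree. The radius of 45.7 also matches. I'll turn the tool +52° about vertical (rx −52) and descend to z≈90.

Emit:
jog_arm([
  {"dx": 0, "dy": -0.275, "dz": 0.09, "rx": 0, "ry": 0, "rz": 0},
  {"dx": 0.4, "dy": 0, "dz": 0, "rx": -7.43, "ry": 0, "rz": 0},
  {"dx": 0.5, "dy": 0, "dz": 0, "rx": -7.43, "ry": 0, "rz": 0},
  {"dx": 0.5, "dy": 0, "dz": 0, "rx": -7.43, "ry": 0, "rz": 0},
  {"dx": 0.5, "dy": 0, "dz": 0, "rx": -7.43, "ry": 0, "rz": 0},
  {"dx": 0.5, "dy": 0, "dz": 0, "rx": -7.43, "ry": 0, "rz": 0},
  {"dx": 0.5, "dy": 0, "dz": 0, "rx": -7.43, "ry": 0, "rz": 0},
  {"dx": 0.5, "dy": 0, "dz": 0, "rx": -7.42, "ry": 0, "rz": 0},
  {"dx": 0.5, "dy": 0, "dz": 0, "rx": 0, "ry": 0, "rz": 0},
  {"dx": 0, "dy": 0, "dz": 0, "rx": 0, "ry": 0, "rz": 0},
], grip=85)

```text
time_s: 2.25
position: [488.2, -264.6, 89.4]
orientation: [0.634, -0.309, 0.636, 0.312]
contact_force: [0.2, 0.5, 0.1]
opening: 85.1
```

Run:
```python
from h import *
import pickle
s=read_state();print(s['time_s'],s['position'],s['orientation'],s['joint_pos'])
Rt=q2R(s['orientation']);print(Rt.round(3), np.degrees(np.arctan2(Rt[1,2],Rt[0,2])))
```

```text
2.25 [ 488.1716285 -264.6207932   89.413311 ] [ 0.63415281 -0.30874222  0.6363603   0.31236841] [ 0.36795853  0.25838375  0.09226795  1.86706063 -0.02836176  1.02334595
  1.38148966]
[[-0.005 -0.789  0.614]
 [ 0.003  0.614  0.789]
 [-1.     0.006 -0.001]] 52.10496603489313
```

Emit:
jog_arm([
  {"dx": 0, "dy": -0.08, "dz": -0.06, "rx": 0, "ry": 0, "rz": 0},
  {"dx": 0.25, "dy": 0, "dz": 0, "rx": 0, "ry": 0, "rz": 0},
  {"dx": 0.3, "dy": 0, "dz": 0, "rx": 0, "ry": 0, "rz": 0},
  {"dx": 0.3, "dy": 0, "dz": 0, "rx": 0, "ry": 0, "rz": 0},
  {"dx": 0.3, "dy": 0, "dz": 0, "rx": 0, "ry": 0, "rz": 0},
  {"dx": 0.25, "dy": 0, "dz": 0, "rx": 0, "ry": 0, "rz": 0},
  {"dx": 0, "dy": 0, "dz": 0, "rx": 0, "ry": 0, "rz": 0},
  {"dx": 0, "dy": 0, "dz": 0, "rx": 0, "ry": 0, "rz": 0},
  {"dx": 0, "dy": 0, "dz": 0, "rx": 0, "ry": 0, "rz": 0},
  {"dx": 0, "dy": 0, "dz": 0, "rx": 0, "ry": 0, "rz": 0},
], grip=85)

```text
time_s: 3.25
position: [491.2, -271.1, 37.0]
orientation: [0.636, -0.31, 0.635, 0.31]
contact_force: [0.1, 0.4, 0.1]
opening: 84.8
```

Emit:
jog_arm([
  {"dx": 0, "dy": 0, "dz": 0, "rx": 0, "ry": 0, "rz": 0},
  {"dx": 0, "dy": 0, "dz": 0, "rx": 0, "ry": 0, "rz": 0},
  {"dx": 0, "dy": 0, "dz": 0, "rx": 0, "ry": 0, "rz": 0},
  {"dx": 0, "dy": 0, "dz": 0, "rx": 0, "ry": 0, "rz": 0},
  {"dx": 0, "dy": 0, "dz": 0, "rx": 0, "ry": 0, "rz": 0},
  {"dx": 0, "dy": 0, "dz": 0, "rx": 0, "ry": 0, "rz": 0},
  {"dx": 0, "dy": 0, "dz": 0, "rx": 0, "ry": 0, "rz": 0},
  {"dx": 0, "dy": 0, "dz": 0, "rx": 0, "ry": 0, "rz": 0},
  {"dx": 0, "dy": 0, "dz": 0, "rx": 0, "ry": 0, "rz": 0},
  {"dx": 0, "dy": 0, "dz": 0, "rx": 0, "ry": 0, "rz": 0},
], grip=38, squeeze=45)

```text
time_s: 4.25
position: [491.0, -271.1, 36.8]
orientation: [0.636, -0.31, 0.635, 0.31]
contact_force: [0.2, -0.4, 5.2]
opening: 43.7
```

Emit:
jog_arm([
  {"dx": -0.1, "dy": 0, "dz": 0, "rx": 0, "ry": 0, "rz": 0},
  {"dx": -0.2, "dy": 0, "dz": 0, "rx": 0, "ry": 0, "rz": 0},
  {"dx": -0.4, "dy": 0, "dz": 0, "rx": 0, "ry": 0, "rz": 0},
  {"dx": -0.6, "dy": 0, "dz": 0, "rx": 0, "ry": 0, "rz": 0},
  {"dx": -0.7, "dy": 0, "dz": 0, "rx": 0, "ry": 0, "rz": 0},
  {"dx": -0.7, "dy": 0, "dz": 0, "rx": 0, "ry": 0, "rz": 0},
  {"dx": -0.7, "dy": 0, "dz": 0, "rx": 0, "ry": 0, "rz": 0},
  {"dx": -0.5, "dy": 0, "dz": 0, "rx": 0, "ry": 0, "rz": 0},
  {"dx": -0.2, "dy": 0, "dz": 0, "rx": 0, "ry": 0, "rz": 0},
  {"dx": 0, "dy": 0, "dz": 0, "rx": 0, "ry": 0, "rz": 0},
])

```text
time_s: 5.25
position: [491.1, -271.0, 201.3]
orientation: [0.636, -0.311, 0.635, 0.309]
contact_force: [0.8, -0.5, -1.4]
opening: 44.2
```

Run:
```python
from h import *
import pickle
s=read_state();print(s['time_s'],s['position'],s['orientation'],s['joint_pos'],s['opening'],s['contact_force'])
d={n:cap(n) for n in ['wrist','side']};pickle.dump(d,open('d3.pkl','wb'))
p=proj(d['side'],s['position'])[0].astype(int);print(p)
a=d['side']['pixels'][max(p[1]-40,0):p[1]+50,p[0]-40:p[0]+40]
a=cv2.resize(a,(373,420),interpolation=2)
w=cv2.resize(d['wrist']['pixels'],(427,320))
o=np.zeros((420,800,3),np.uint8);o[:,:373]=a;o[:320,373:]=w
cv2.imwrite('pics/lift.png',o)
```

```text
5.25 [ 491.06707145 -271.03845666  201.31797526] [ 0.63599679 -0.31050122  0.63507869  0.30947074] [ 0.36627542  0.15802765  0.10047362  1.74591937 -0.01686817  1.23652721
  1.3786146 ] 44.21894884408514 [ 0.8324848  -0.51690347 -1.38268728]
[280 171]
```

View pics/lift.png

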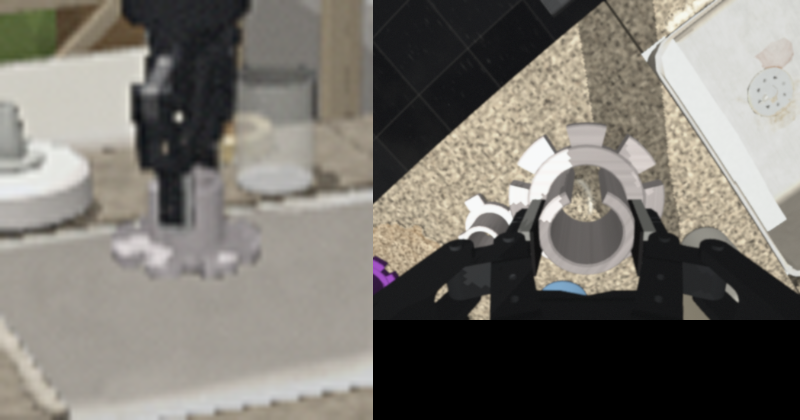

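The rotor is held upright and level. The slot opens straight toward the camera (tool +y), at about composite (587,190), with the collar centre at (587,232). The cross is untouched at (488,220). Next I'll carry it across near the front and look at the spinner.

Emit:
jog_arm([
  {"dx": 0, "dy": 0.1, "dz": 0.2, "rx": 0, "ry": 0, "rz": 0},
  {"dx": 0, "dy": 0.3, "dz": 0.5, "rx": 0, "ry": 0, "rz": 0},
  {"dx": 0, "dy": 0.35, "dz": 0.7, "rx": 0, "ry": 0, "rz": 0},
  {"dx": 0, "dy": 0.35, "dz": 0.7, "rx": 0, "ry": 0, "rz": 0},
  {"dx": 0, "dy": 0.35, "dz": 0.7, "rx": 0, "ry": 0, "rz": 0},
  {"dx": 0, "dy": 0.35, "dz": 0.7, "rx": 0, "ry": 0, "rz": 0},
  {"dx": 0, "dy": 0.35, "dz": 0.7, "rx": 0, "ry": 0, "rz": 0},
  {"dx": 0, "dy": 0.35, "dz": 0.7, "rx": 0, "ry": 0, "rz": 0},
  {"dx": 0, "dy": 0.35, "dz": 0.7, "rx": 0, "ry": 0, "rz": 0},
  {"dx": 0, "dy": 0.35, "dz": 0.7, "rx": 0, "ry": 0, "rz": 0},
])

```text
time_s: 6.35
position: [544.2, 8.6, 199.1]
orientation: [0.635, -0.31, 0.636, 0.311]
contact_force: [0.1, -0.0, -1.6]
opening: 43.8
```

Emit:
jog_arm([
  {"dx": 0, "dy": 0.35, "dz": 0.7, "rx": 0, "ry": 0, "rz": 0},
  {"dx": 0, "dy": 0.35, "dz": 0.7, "rx": 0, "ry": 0, "rz": 0},
  {"dx": 0, "dy": 0.35, "dz": 0.7, "rx": 0, "ry": 0, "rz": 0},
  {"dx": 0, "dy": 0.35, "dz": 0.7, "rx": 0, "ry": 0, "rz": 0},
  {"dx": 0, "dy": 0.35, "dz": 0.7, "rx": 0, "ry": 0, "rz": 0},
  {"dx": 0, "dy": 0.25, "dz": 0.5, "rx": 0, "ry": 0, "rz": 0},
  {"dx": 0, "dy": 0.1, "dz": 0.2, "rx": 0, "ry": 0, "rz": 0},
  {"dx": 0, "dy": 0, "dz": 0, "rx": 0, "ry": 0, "rz": 0},
  {"dx": 0, "dy": 0, "dz": 0, "rx": 0, "ry": 0, "rz": 0},
  {"dx": 0, "dy": 0, "dz": 0, "rx": 0, "ry": 0, "rz": 0},
])

```text
time_s: 7.35
position: [582.3, 188.5, 200.1]
orientation: [0.636, -0.31, 0.636, 0.309]
contact_force: [0.5, 0.6, -0.8]
opening: 43.5
```

Run:
```python
from h import *
import pickle
s=read_state();print(s['time_s'],s['position'],s['orientation'],s['joint_pos'],s['opening'])
c=cap('wrist');c['s']=s;pickle.dump(c,open('w4.pkl','wb'))
cv2.imwrite('pics/w4.png',cv2.resize(c['pixels'],(800,600),interpolation=cv2.INTER_CUBIC))
```

```text
7.35 [582.26920136 188.4571504  200.125951  ] [ 0.63565922 -0.30951808  0.6362238   0.30879636] [-0.15910998  0.27845976 -0.23719142  1.60841001  0.06893669  1.26355619
  0.49658678] 43.52814113718857
```

View pics/w4.png

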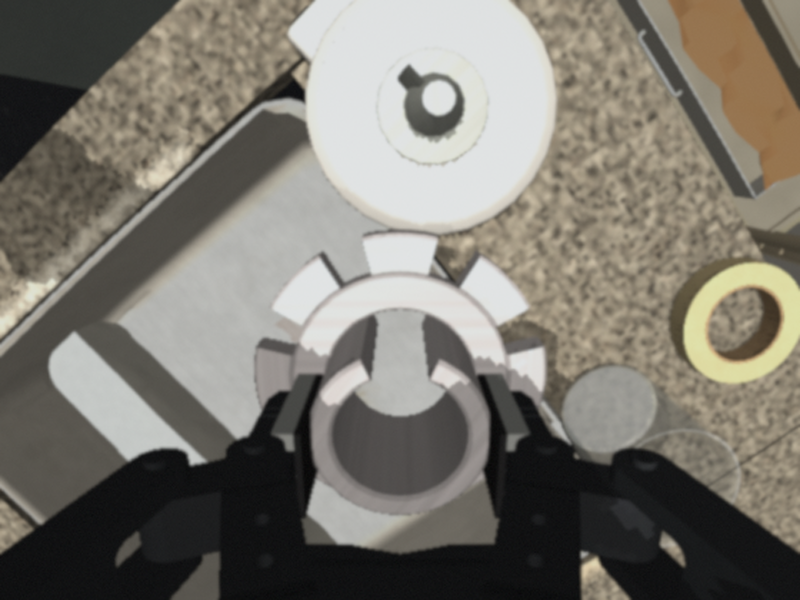

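The spinner shows its flange centre at (432,106), spindle tip at (439,97) and key at about (408,76), pointing up-left. In the hand, the collar centre is at about (401,431) with the slot ends symmetric at 368 and 435.

Run:
```python
from h import *
import pickle
c=pickle.load(open('w4.pkl','rb'));s=c['s'];Rt=q2R(s['orientation']);t=np.array(s['position'])
f=lambda p:(np.array(p,float)+.5)*.7-.5
# flange ellipse by mask edge: grayscale contours near flange
g=cv2.cvtColor(c['pixels'],cv2.COLOR_BGR2GRAY)
print('flange',onz(c,f([(432.5,106)]),48)); print('flange edges',onz(c,f([(376,106),(489,106),(432,48),(432,165)]),48).round(1))
print('tip',onz(c,f([(439,97)]),92))
x=g[20:140,200:400]; m=((x<95)*255).astype(np.uint8)
n,l,st,ce=cv2.connectedComponentsWithStats(m)
print([(st[i].tolist(),ce[i].round(1).tolist()) for i in range(1,n) if st[i][4]>40])
for nm,uv,z in [('keytop c',(408,75),82),('keytop outer',(404,71),82)]:
    k=onz(c,f([uv]),z)[0]; print(nm,k.round(1))
    for o in (onz(c,f([(432.5,106)]),48)[0],onz(c,f([(439,97)]),92)[0]): e=k-o; print('  dir',np.degrees(np.arctan2(e[1],e[0])),np.hypot(*e[:2]))
print('housing?',onz(c,f([(431,110)]),42))
for uv in [(401,431),(401,434)]:
    p=onz(c,f([uv]),t[2]+9)[0]; print('rotor in tool',(Rt.T@(p-t)).round(1))
for uv in [(401,273),(336,330)]:pass
e=onz(c,f([(368,375),(435,375)]),t[2]+9); print('slot in tool',((e-t)@Rt).round(1))
# nose in scene image
d=pickle.load(open('d0.pkl','rb'))
a=cv2.resize(d['scene']['pixels'][250:300,125:190],None,fx=9,fy=9,interpolation=cv2.INTER_CUBIC)
cv2.imwrite('pics/nose.png',a)
cv2.imwrite('pics/key.png',cv2.resize(c['pixels'][0:140,195:400],None,fx=3.9,fy=3.9,interpolation=cv2.INTER_CUBIC))
```

```text
flange [[519.19215546 259.16400062  48.        ]]
flange edges [[501.9 237.1  48. ]
 [536.4 281.4  48. ]
 [497.5 275.4  48. ]
 [541.9 241.6  48. ]]
tip [[519.38396124 259.17548417  92.        ]]
[([0, 17, 14, 34, 239], [5.6, 37.9]), ([80, 27, 17, 15, 151], [87.1, 35.0]), ([85, 43, 39, 32, 500], [104.3, 63.8]), ([0, 60, 16, 30, 314], [5.8, 73.2])]
keytop c [503.6 255.3  82. ]
  dir -166.0769650266978 16.09874456270983
  dir -166.20010613097813 16.287715821649442
keytop outer [501.2 254.9  82. ]
  dir -166.7808091914766 18.467378138290275
  dir -166.88117813448002 18.656756164717702
housing? [[520.08314324 257.96790459  42.        ]]
rotor in tool [-9.   3.9  0.9]
rotor in tool [-9.   3.1  0.9]
slot in tool [[-9.  18.9 -7. ]
 [-9.  18.9  8.9]]
```

View pics/key.png

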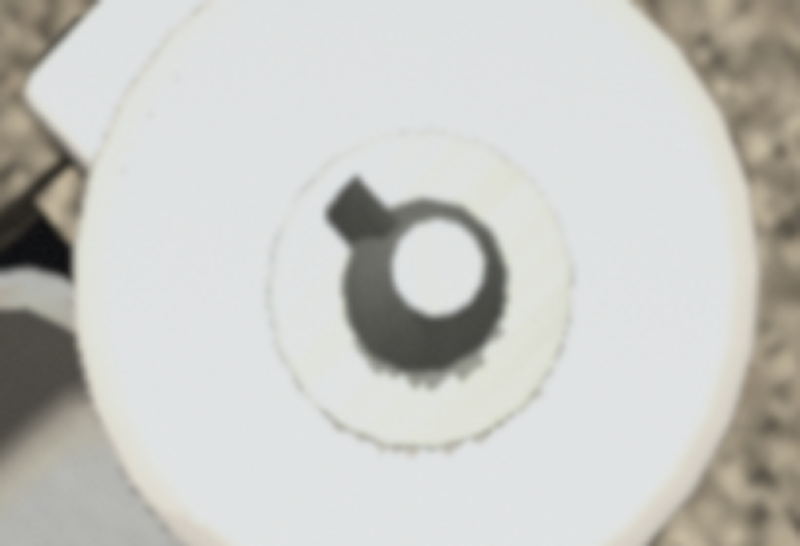

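Flange centre, spindle tip and flange diameter all agree at (519.3,259.2). Next: key yaw from its foot edge (crop (357,178)–(327,213)) and from the nose edges (corner (27,92)).

Run:
```python
from h import *
import pickle
c=pickle.load(open('w4.pkl','rb'))
f=lambda p:(np.array(p,float)+.5)/3.9-.5+[195,0]
o=np.array([519.3,259.2])
for z in (48,55,62):
    e=onz(c,f([(357,178),(327,213)]),z)[:,:2]; m=e.mean(0)-o; d=e[1]-e[0]
    print(z,'width',np.hypot(*d),'r',np.hypot(*m),'dir',np.degrees(np.arctan2(m[1],m[0])),'edge normal',np.degrees(np.arctan2(d[1],d[0]))-90)
for z in (20,42):
    n=onz(c,f([(27,92),(103,2),(82,160)]),z)[:,:2]
    a=n[1]-n[0];b=n[2]-n[0];print('nose end dir',np.degrees(np.arctan2(a[1],a[0])),'side dir',np.degrees(np.arctan2(b[1],b[0])))
```

```text
48 width 8.036906787807835 r 21.88455408622648 dir -176.5230160198445 edge normal -170.14582373597008
55 width 7.834550246022994 r 21.169531897791718 dir -174.63210202437776 edge normal -170.14582373596994
62 width 7.632193704238059 r 20.47916199091597 dir -172.61137107003415 edge normal -170.14582373597014
nose end dir 98.33453449525189 side dir 1.0090188705377927
nose end dir 98.3345344952519 side dir 1.0090188705378116
```

Yaw estimates for the key run from 181 to 190°; I take 185.5° against a slot play of about ±9°. The tool must turn +43.6° and the TCP go to about (522.6,259.0), because the rotor sits 3.3 mm along tool +y.

Emit:
jog_arm([
  {"dx": 0, "dy": 0.566, "dz": 0.116, "rx": 0, "ry": 0, "rz": 0},
  {"dx": 0, "dy": 0.566, "dz": 0.116, "rx": 0, "ry": 0, "rz": 0},
  {"dx": 0, "dy": 0.566, "dz": 0.116, "rx": 0, "ry": 0, "rz": 0},
  {"dx": 0, "dy": 0.566, "dz": 0.116, "rx": 0, "ry": 0, "rz": 0},
  {"dx": 0, "dy": 0, "dz": 0, "rx": -7.27, "ry": 0, "rz": 0},
  {"dx": 0, "dy": 0, "dz": 0, "rx": -7.27, "ry": 0, "rz": 0},
  {"dx": 0, "dy": 0, "dz": 0, "rx": -7.27, "ry": 0, "rz": 0},
  {"dx": 0, "dy": 0, "dz": 0, "rx": -7.27, "ry": 0, "rz": 0},
  {"dx": 0, "dy": 0, "dz": 0, "rx": -7.27, "ry": 0, "rz": 0},
  {"dx": 0, "dy": 0, "dz": 0, "rx": -7.27, "ry": 0, "rz": 0},
])

```text
time_s: 8.4
position: [522.6, 259.7, 200.5]
orientation: [-0.474, 0.525, -0.474, -0.524]
contact_force: [-0.5, -0.3, -0.8]
opening: 44.1
```

Emit:
jog_arm([
  {"dx": 0, "dy": 0, "dz": 0, "rx": 0, "ry": 0, "rz": 0},
  {"dx": 0, "dy": 0, "dz": 0, "rx": 0, "ry": 0, "rz": 0},
  {"dx": 0, "dy": 0, "dz": 0, "rx": 0, "ry": 0, "rz": 0},
  {"dx": 0.2, "dy": 0, "dz": 0, "rx": 0, "ry": 0, "rz": 0},
  {"dx": 0.3, "dy": 0, "dz": 0, "rx": 0, "ry": 0, "rz": 0},
  {"dx": 0.3, "dy": 0, "dz": 0, "rx": 0, "ry": 0, "rz": 0},
  {"dx": 0.2, "dy": 0, "dz": 0, "rx": 0, "ry": 0, "rz": 0},
  {"dx": 0, "dy": 0, "dz": 0, "rx": 0, "ry": 0, "rz": 0},
  {"dx": 0, "dy": 0, "dz": 0, "rx": 0, "ry": 0, "rz": 0},
  {"dx": 0, "dy": 0, "dz": 0, "rx": 0, "ry": 0, "rz": 0},
])

```text
time_s: 9.4
position: [522.6, 261.2, 160.8]
orientation: [-0.475, 0.524, -0.475, -0.524]
contact_force: [0.3, 0.2, -1.2]
opening: 44.1
```

Run:
```python
from h import *
import pickle
s=read_state();print(s['time_s'],s['position'],s['orientation'],s['joint_pos'])
Rt=q2R(s['orientation']);print(Rt.round(4), np.degrees(np.arctan2(Rt[1,1],Rt[0,1])))
c=cap('wrist');c['s']=s;pickle.dump(c,open('w5.pkl','wb'))
cv2.imwrite('pics/w5.png',cv2.resize(c['pixels'][150:420,160:400],None,fx=2.2,fy=2.2,interpolation=cv2.INTER_CUBIC))
```

```text
9.4 [522.55944585 261.20399396 160.81929305] [-0.47518462  0.52405793 -0.4745749  -0.52377622] [-0.18972359  0.26246709 -0.37048814  1.72033605  0.10206729  1.17677668
  1.08109715]
[[ 9.000e-04 -9.952e-01 -9.800e-02]
 [ 4.000e-04 -9.800e-02  9.952e-01]
 [-1.000e+00 -9.000e-04  3.000e-04]] -174.37848996880692
```

View pics/w5.png

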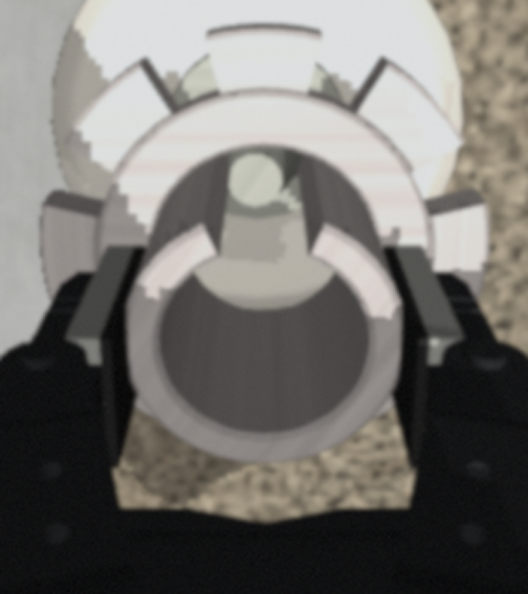

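The spindle tip is at crop (256,180), visible through the slot (gap about 218–312, mid 265). So the rotor sits slightly to +y, which agrees with the TCP reading of y=261.2. Working out the shift.

Run:
```python
from h import *
import pickle
c=pickle.load(open('w5.pkl','rb'));s=c['s'];Rt=q2R(s['orientation']);t=np.array(s['position'])
f=lambda p:(np.array(p,float)+.5)/2.2-.5+[160,150]
tip=onz(c,f([(256,180)]),92)[0];print('tip',tip,'in tool',(tip-t)@Rt)
zt=t[2]+9
e=onz(c,f([(264.5,336),(160,336),(370,336),(265,434),(265,461),(214,243),(315,243)]),zt);print(((e-t)@Rt).round(1), read_state()['position'])
zp=t[2]-27
e=onz(c,f([(75,135),(457,142),(208,38),(320,38)]),zp);print(((e-t)@Rt).round(1))
```

```text
tip [519.45686914 259.23662686  92.        ] in tool [68.81581896  3.34275122 -1.67352487]
[[ -9.    3.2   0.4]
 [ -9.    3.2 -16.4]
 [ -9.    3.2  17.4]
 [ -9.  -15.3   0.5]
 [ -9.  -20.8   0.5]
 [ -9.   19.4  -7.4]
 [ -9.   19.4   8.2]] [522.61302892 261.23344641 160.92024095]
[[ 27.   26.7 -36.6]
 [ 27.   25.3  38.1]
 [ 27.   45.7 -10.2]
 [ 27.   45.7  10.8]]
```

Tip relative to rotor centre in the tool frame: about +1.5 mm in y and −2.2 mm in z. I'll correct that, then descend to about 13 mm above home.

Emit:
jog_arm([
  {"dx": 0, "dy": 0.04, "dz": -0.055, "rx": 0, "ry": 0, "rz": 0},
  {"dx": 0.1, "dy": 0, "dz": 0, "rx": 0, "ry": 0, "rz": 0},
  {"dx": 0.2, "dy": 0, "dz": 0, "rx": 0, "ry": 0, "rz": 0},
  {"dx": 0.2, "dy": 0, "dz": 0, "rx": 0, "ry": 0, "rz": 0},
  {"dx": 0.2, "dy": 0, "dz": 0, "rx": 0, "ry": 0, "rz": 0},
  {"dx": 0.2, "dy": 0, "dz": 0, "rx": 0, "ry": 0, "rz": 0},
  {"dx": 0.1, "dy": 0, "dz": 0, "rx": 0, "ry": 0, "rz": 0},
  {"dx": 0, "dy": 0, "dz": 0, "rx": 0, "ry": 0, "rz": 0},
  {"dx": 0, "dy": 0, "dz": 0, "rx": 0, "ry": 0, "rz": 0},
  {"dx": 0, "dy": 0, "dz": 0, "rx": 0, "ry": 0, "rz": 0},
])

```text
time_s: 10.45
position: [521.2, 258.8, 120.8]
orientation: [-0.475, 0.524, -0.475, -0.524]
contact_force: [-0.4, -0.2, -0.6]
opening: 43.9
```

Emit:
jog_arm([
  {"dx": 0.1, "dy": 0, "dz": 0, "rx": 0, "ry": 0, "rz": 0},
  {"dx": 0.1, "dy": 0, "dz": 0, "rx": 0, "ry": 0, "rz": 0},
  {"dx": 0.1, "dy": 0, "dz": 0, "rx": 0, "ry": 0, "rz": 0},
  {"dx": 0.1, "dy": 0, "dz": 0, "rx": 0, "ry": 0, "rz": 0},
  {"dx": 0.1, "dy": 0, "dz": 0, "rx": 0, "ry": 0, "rz": 0},
  {"dx": 0.05, "dy": 0, "dz": 0, "rx": 0, "ry": 0, "rz": 0},
  {"dx": 0, "dy": 0, "dz": 0, "rx": 0, "ry": 0, "rz": 0},
  {"dx": 0, "dy": 0, "dz": 0, "rx": 0, "ry": 0, "rz": 0},
  {"dx": 0, "dy": 0, "dz": 0, "rx": 0, "ry": 0, "rz": 0},
  {"dx": 0, "dy": 0, "dz": 0, "rx": 0, "ry": 0, "rz": 0},
])

```text
time_s: 11.45
position: [521.0, 258.7, 98.6]
orientation: [-0.475, 0.524, -0.475, -0.524]
contact_force: [-0.8, 0.7, -1.1]
opening: 43.6
```

No contact force, and the underside is about 14 mm above the flange. Continuing gently.

Emit:
jog_arm([
  {"dx": 0.06, "dy": 0, "dz": 0, "rx": 0, "ry": 0, "rz": 0},
  {"dx": 0.06, "dy": 0, "dz": 0, "rx": 0, "ry": 0, "rz": 0},
  {"dx": 0.06, "dy": 0, "dz": 0, "rx": 0, "ry": 0, "rz": 0},
  {"dx": 0.06, "dy": 0, "dz": 0, "rx": 0, "ry": 0, "rz": 0},
  {"dx": 0.04, "dy": 0, "dz": 0, "rx": 0, "ry": 0, "rz": 0},
  {"dx": 0, "dy": 0, "dz": 0, "rx": 0, "ry": 0, "rz": 0},
  {"dx": 0, "dy": 0, "dz": 0, "rx": 0, "ry": 0, "rz": 0},
  {"dx": 0, "dy": 0, "dz": 0, "rx": 0, "ry": 0, "rz": 0},
  {"dx": 0, "dy": 0, "dz": 0, "rx": 0, "ry": 0, "rz": 0},
  {"dx": 0, "dy": 0, "dz": 0, "rx": 0, "ry": 0, "rz": 0},
])

```text
time_s: 12.45
position: [520.9, 258.6, 87.2]
orientation: [-0.475, 0.524, -0.475, -0.524]
contact_force: [0.1, -0.4, -1.1]
opening: 43.8
```

Emit:
jog_arm([
  {"dx": 0.03, "dy": 0, "dz": 0, "rx": 0, "ry": 0, "rz": 0},
  {"dx": 0.03, "dy": 0, "dz": 0, "rx": 0, "ry": 0, "rz": 0},
  {"dx": 0.03, "dy": 0, "dz": 0, "rx": 0, "ry": 0, "rz": 0},
  {"dx": 0, "dy": 0, "dz": 0, "rx": 0, "ry": 0, "rz": 0},
  {"dx": 0, "dy": 0, "dz": 0, "rx": 0, "ry": 0, "rz": 0},
  {"dx": 0, "dy": 0, "dz": 0, "rx": 0, "ry": 0, "rz": 0},
  {"dx": 0, "dy": 0, "dz": 0, "rx": 0, "ry": 0, "rz": 0},
  {"dx": 0, "dy": 0, "dz": 0, "rx": 0, "ry": 0, "rz": 0},
  {"dx": 0, "dy": 0, "dz": 0, "rx": 0, "ry": 0, "rz": 0},
  {"dx": 0, "dy": 0, "dz": 0, "rx": 0, "ry": 0, "rz": 0},
])

```text
time_s: 13.45
position: [520.9, 258.6, 84.8]
orientation: [-0.475, 0.524, -0.475, -0.524]
contact_force: [-3.4, -1.4, 7.6]
opening: 43.7
```

Contact of about 9 N at z=84.8, exactly the height predicted for home. I'll look before letting go.

Run:
```python
from h import *
c=cap('side');d=cap('scene');w=cap('wrist')
print(read_state()['contact_force'])
o=np.zeros((600,800,3),np.uint8)
o[:300,:400]=cv2.resize(c['pixels'][130:190,200:280],(400,300),interpolation=2)
o[300:,:400]=cv2.resize(d['pixels'][225:300,110:210],(400,300),interpolation=2)
o[:540,400:]=cv2.resize(w['pixels'][150:420,180:380],(400,540),interpolation=2)
cv2.imwrite('pics/home.png',o)
```

```text
[-2.52633396 -2.01494865  6.95411326]
```

View pics/home.png

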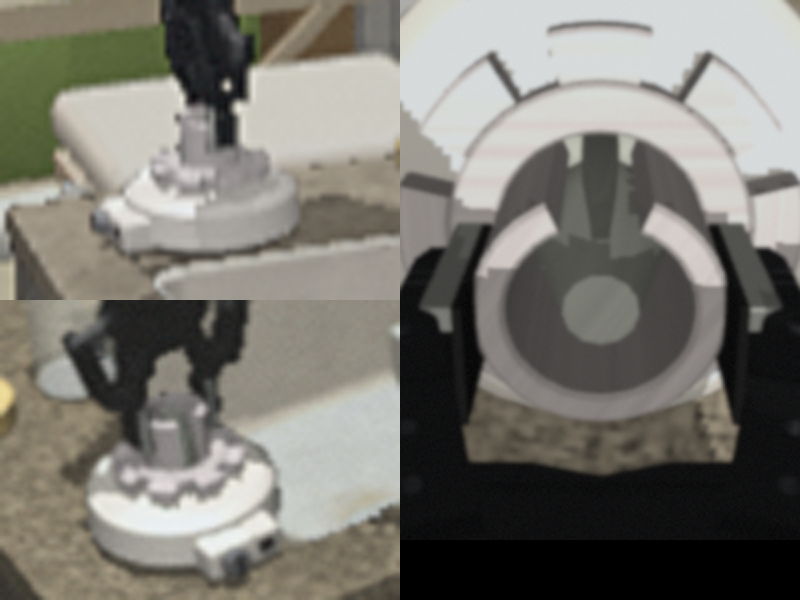

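The spindle tip, at (600,310), is centred in the bore, and the key (600,190) stands in the middle of the slot. The plate lies flat on the flange. I'll release, then rise.

Emit:
jog_arm([
  {"dx": 0, "dy": 0, "dz": 0, "rx": 0, "ry": 0, "rz": 0},
  {"dx": 0, "dy": 0, "dz": 0, "rx": 0, "ry": 0, "rz": 0},
  {"dx": 0, "dy": 0, "dz": 0, "rx": 0, "ry": 0, "rz": 0},
  {"dx": 0, "dy": 0, "dz": 0, "rx": 0, "ry": 0, "rz": 0},
  {"dx": 0, "dy": 0, "dz": 0, "rx": 0, "ry": 0, "rz": 0},
  {"dx": 0, "dy": 0, "dz": 0, "rx": 0, "ry": 0, "rz": 0},
  {"dx": 0, "dy": 0, "dz": 0, "rx": 0, "ry": 0, "rz": 0},
  {"dx": 0, "dy": 0, "dz": 0, "rx": 0, "ry": 0, "rz": 0},
  {"dx": 0, "dy": 0, "dz": 0, "rx": 0, "ry": 0, "rz": 0},
  {"dx": 0, "dy": 0, "dz": 0, "rx": 0, "ry": 0, "rz": 0},
], grip=80)

```text
time_s: 14.6
position: [520.9, 258.6, 83.5]
orientation: [-0.475, 0.524, -0.475, -0.524]
contact_force: [0.7, 0.3, -0.2]
opening: 80.0
```

Emit:
jog_arm([
  {"dx": -0.2, "dy": 0, "dz": 0, "rx": 0, "ry": 0, "rz": 0},
  {"dx": -0.4, "dy": 0, "dz": 0, "rx": 0, "ry": 0, "rz": 0},
  {"dx": -0.5, "dy": 0, "dz": 0, "rx": 0, "ry": 0, "rz": 0},
  {"dx": -0.5, "dy": 0, "dz": 0, "rx": 0, "ry": 0, "rz": 0},
  {"dx": -0.5, "dy": 0, "dz": 0, "rx": 0, "ry": 0, "rz": 0},
  {"dx": -0.5, "dy": 0, "dz": 0, "rx": 0, "ry": 0, "rz": 0},
  {"dx": -0.4, "dy": 0, "dz": 0, "rx": 0, "ry": 0, "rz": 0},
  {"dx": -0.2, "dy": 0, "dz": 0, "rx": 0, "ry": 0, "rz": 0},
  {"dx": 0, "dy": 0, "dz": 0, "rx": 0, "ry": 0, "rz": 0},
  {"dx": 0, "dy": 0, "dz": 0, "rx": 0, "ry": 0, "rz": 0},
])

```text
time_s: 15.6
position: [520.7, 258.5, 211.4]
orientation: [-0.475, 0.524, -0.475, -0.524]
contact_force: [-0.5, 0.4, -0.9]
opening: 80.2
```

Run:
```python
from h import *
import pickle
c=cap('side');d=cap('scene');w=cap('wrist')
s=read_state();print(s['time_s'],s['contact_force'],s['position'])
a=pickle.load(open('d0.pkl','rb'))['side']['pixels'].astype(int)
print('cross diff',np.abs(c['pixels'].astype(int)-a)[238:272,285:328].mean())
o=np.zeros((600,800,3),np.uint8)
o[:300,:400]=cv2.resize(c['pixels'][130:190,200:280],(400,300),interpolation=2)
o[300:,:400]=cv2.resize(d['pixels'][225:300,110:210],(400,300),interpolation=2)
o[:540,400:]=cv2.resize(w['pixels'][150:420,180:380],(400,540),interpolation=2)
cv2.imwrite('pics/end.png',o)
```

```text
15.75 [ 1.34131605 -0.25875811  0.22397145] [520.35930018 258.32192698 210.48250095]
cross diff 1.7341541267669858
```

View pics/end.png

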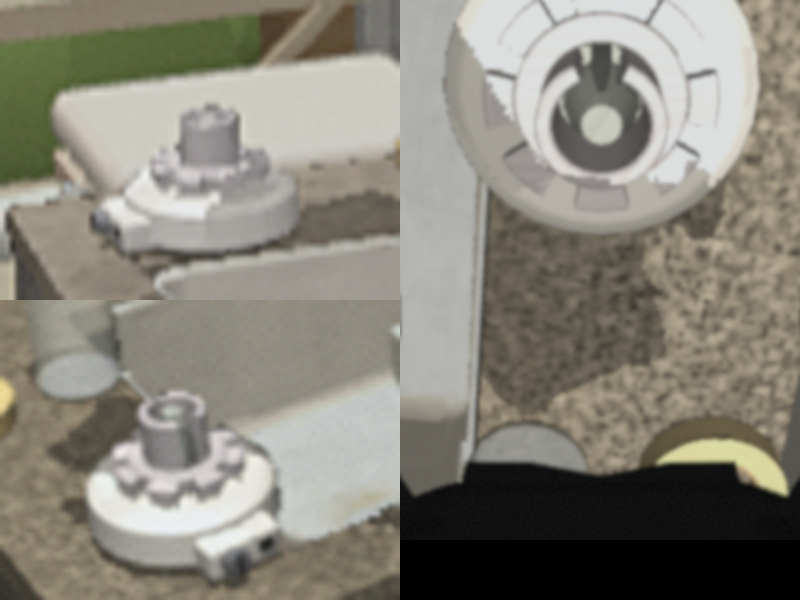

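The rotor sits level on the flange with the key in the slot at about (600,70) and the tip centred at (601,124). The gripper is clear, and the cross region of the image is unchanged.

```bash
python3 -c "
from station import ticket
print(ticket.finish_job())"
```

```text
the job is handed in; nothing more can be done
None
```

The eight-toothed rotor is on the spinner, fully home with its slot over the key, and the job is handed in at about 16 s. No verdict was reported.

I gripped it by the collar across the slot axis, carried it over the front of the sink and turned it about 44° more over the spinner. I then slid it down until it touched the flange with about 8 N, at the height predicted for home (TCP z 84.8 mm), and released it there.

- **Seating:** the last pictures show the rotor level and the spindle tip inside the bore, with the key in the slot.
- **Clearance:** the gripper is about 125 mm above and touches nothing.
- **Four-armed rotor:** its part of the side picture is unchanged from the start.
- **Disagreements:**
  - The key direction came out between 181° and 190° by different cues. I used 185.5°, inside the slot's play of about ±9°.
  - The opening read about 44 mm on the 46 mm collar, with no slip seen.
- **Refused call:** the first move call was refused for missing keys and moved nothing.

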